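Load the spice grinder

ROBOT

A 6-joint arm with a two-finger parallel gripper is mounted at the origin on the work surface. World frame = base frame: x ahead of the robot, y to its left, z up, the work surface at z = 0. Lengths are in m, angles in rad, forces in N, time in s.
With the tool pointing down it reaches from about 0.3 to 0.75 m from the base axis. Payload 8.5 kg.
Tool frame: the origin (TCP) lies midway between the tips of the shut fingers; the grasp point (between the pads) lies bot.pinch_z behind it (bot.pinch_z is the distance from the TCP to the grasp point, in m); z points along the fingers, y is the line along which they close (so a half turn about z gives the same grasp; the last joint's range is limited). The gripper opens to 88 mm and grips with 3 to 60 N. Pads are 18 mm wide; open, the fingers measure 123 mm over their backs; the gripper's body (75 mm by 187 mm) begins 45 mm behind the grasp point.
Start: joints at [-1.526, 0.381, 1.297, -0, 1.464, -0.215], TCP at [0.141, -0.532, 0.239] pointing down, gripper open.
Joint ranges: [-3.11, 3.11], [-0.89, 2.33], [0.22, 2.48], [-1.42, 4.56], [0.17, 2.85], [-2.88, 2.88]. Speed limits (rad/s): [2.39, 2.39, 3.14, 3.14, 3.14, 3.14].

INTERFACE

Orientations are given as a unit quaternion [w, x, y, z].
In Python, from rig import bot gives the robot as it stands.
- The arm moves only by the shell command python3 -m crank 'ROWS'. ROWS is JSON, a list of rows, each an object of numbers: "dx", "dy", "dz": the shift along the tool's x, y, z in mm; "rx", "ry", "rz": the turn, a rotation vector about the tool's x, y, z in rad; "fingers": the finger opening in mm, from 0 to 88.1. In form: [{"dx": .., "dy": .., "dz": .., "rx": .., "ry": .., "rz": .., "fingers": ..}, ...]. A call has 1 to 5 rows; each row is the pose to reach, as a shift and turn from the pose commanded when the call began, along the tool's axes at that moment; what a row does not reach only later rows make up. A row lasts 1/10 s, in which the tool goes at most 50 mm and 8.59 degrees, less where a joint would pass 70% of its speed; a pose out of reach is approached as far as the arm can. A call with a gripper value outside its range is refused whole. The fingers move at their own pace and stop on an object; the grip force is fixed at half the most. Time passes only in rows, so rows that repeat a pose let the fingers close. It gives the time, the measured TCP pose, the force, the opening and the grip force at its end, in the units of the state.
- bot.read_state(): the state, without advancing time (a new reading comes with each control period).
- bot.read_camera(name): name is "side" or "top" or "wrist"; returns the picture (420x560x3 uint8, red, green, blue); there is no depth.
- bot.get_calibration(name): a dict with "K" (3x3 intrinsics, pixels), "k1" (the pictures are not rectified: a ray, as slopes to the right and down, at radius r is drawn at 1 + k1 r^2 times it, then the intrinsics apply), "R" (3x3) and "t" (3): a world point X has camera coordinates R X + t; the wrist camera has in their place "tool_from_camera" (4x4, takes a point from camera to tool coordinates, whose origin is the TCP and whose axes are the flange's). Camera axes: x right, y down, z forward; pixel columns grow to the right and rows downward; lengths in m; the calibration is good to about 2 mm. A picture is of the moment at which its call begins: read the wrist's pose just before it. get_calibration takes no time and is no camera call.
- bot.hand_in(): hands the job in; it is judged then, once.
The state is a dict: "t": time; "joint_positions": joint angles; "qd": joint speeds; "joint_torque": joint torques, N m; "eef_pos": TCP position; "orientation": TCP orientation; "force": force on the tool from outside, world axes, zero at the start; "torque": the same for the moment, N m; "finger_gap": opening from 0.0 (shut) to 1.0 (fully open); "gripper_force": force on a finger pad.
Only numpy, scipy, OpenCV 4.12 (cv2) and the standard library are available. Lean on these libraries where they do the work, as an engineer would, in place of code of your own. Each camera call takes 0.05 s, during which the arm holds its last target. There are 200 camera calls.

TASK

Lift the spice grinder's lid right back until it rests on its stop and leave it there. Then take the orange-topped steel canister out of its bamboo caddy, stand it upright on the tiles clear of the caddy and let go so that you can take it again by its other two sides, and lower it gently onto the two brass pegs in the grinder's well until it sits fully home. Leave the tins, pepper mill, pestle and spoon rest where they are.

Things in the scene. Friction and masses are not known exactly. Their poses are not given: they have to be found in the camera images.
- grinder: green spice grinder fixed to the tiles, 150 (x) x 166 (y) mm. Origin: centre of its underside; x points from its front (dial side) to its back, z up. Behind its 12 mm front wall is the well, 52 (x) x 150 (y) mm inside, floor 15 mm above the tiles; behind the well all is solid motor housing. Front wall, 8 mm side walls and housing end 100 mm above the tiles.
- well (a point): point on the well's floor midway between the two brass pegs, 37 mm in front of the grinder's origin, 15 mm above the tiles; axes as the grinder's. Pegs: 8 mm thick, 11 mm tall, pointed tops, at 16 mm either side of this point along y.
- lid (a joint): steel lid's hinge angle: 0 shut, grows as the front edge is lifted, 1.8 rad when it rests on its stop, leaning back past upright. The hinge is stiff: the lid stays at any angle (about 2 to 4 N at the knob moves it).
- lid_hinge (a point): point on the hinge axis (along the grinder's y) at the middle of the grinder's rear top edge, 75 mm behind the grinder's origin, 102 mm above the tiles. The lid is 152 mm long from this axis, 166 mm wide, 8 mm thick, this axis in the plane of its underside.
- lid_knob (a point): centre of the black crossbar on the lid's front edge: a round bar 16 mm thick and 26 mm long along the grinder's y, on a 10 mm stem; with the lid shut 142 mm in front of the hinge axis, 36 mm above it and 28 mm above the lid's upper face. Turns with the lid.
- caddy: bamboo caddy fixed to the tiles: a base 80 (x) x 84 (y) x 6 mm with two upright sides 8 mm thick, 64 mm long (x), their tops 88 mm above the tiles, 64 mm apart inside (y); open towards +x, -x and above. Origin: centre of its underside.
- canister: closed steel canister, orange snap lid, 44 (x) x 58 (y) x 85 mm tall, about 0.25 kg. Origin: centre of its underside. Underneath are two sockets 13 mm square, 13 mm deep, 16 mm either side of the origin along y; either way round fits. It starts in the caddy, axes as the caddy's, where only its faces 44 mm apart (x) can be gripped; in the well only those 58 mm apart (y) can.
- mill: red acrylic pepper mill, 58 mm thick, 192 mm tall, standing; origin at the centre of its underside
- pestle: marble pestle standing on its thick end, 48 mm thick, 132 mm tall; origin at the centre of its underside
- spoon_rest: blue ceramic spoon rest, 110 mm across, 18 mm high; origin at the centre of its underside
- tin0: round stainless steel tin with snap lid, 67 mm across, 52 mm high, standing; origin at the centre of its underside; to be left alone
- tin1: round stainless steel tin with snap lid, 67 mm across, 52 mm high, standing; origin at the centre of its underside; to be left alone
- tin2: round stainless steel tin with snap lid, 67 mm across, 52 mm high, standing; origin at the centre of its underside; to be left alone
Not all that is in view belongs to the job. There is more than one size of the grinder; the one meant has the size given above.

How it is judged:
By the outcome, as a careful person would: the job done as asked, in the order asked, and still so for the second after the job is handed in, with the robot touching nothing.
It also fails if it takes over 72 s, if anything falls off the work surface, if the arm or the gripper's body presses on something with over 40 N, if the wrist force passes 120 N, or if a joint passes its speed limit or range.

## Working session

There is one attempt and no reset: what is moved stays moved. The work goes in short steps, Python scripts to look and compute and a shell command to move; the robot and the scene stay as the last step left them, time stands still between calls to the robot, and variables do not carry over. Pictures are saved under pics/ and viewed, at most 10 in all, crops included, and the job is handed in when it is done.

```bash
mkdir -p pics; ls
python3 - <<'E'
from rig import bot
import cv2,numpy as np
print(bot.pinch_z)
s=bot.read_state();print(s)
for n in ("side","top","wrist"):
    im=bot.read_camera(n);cv2.imwrite(f"pics/{n}0.png",im[:,:,::-1])
    print(n,bot.get_calibration(n))
E
```

```text
pics
0.0187
{'t': 0.0, 'joint_positions': array([-1.52631256e+00,  3.81172051e-01,  1.29823603e+00,  7.95596147e-06,
        1.46359051e+00, -2.15280662e-01]), 'qd': array([-4.78816352e-04,  1.43854654e-03, -6.26852329e-04, -8.94063307e-04,
        8.98910985e-05,  1.60508575e-04]), 'joint_torque': array([ 1.43567581e-04, -4.37933671e+01, -2.24554986e+01,  7.13838427e-02,
        3.52663966e-02, -9.53264748e-05]), 'eef_pos': array([ 0.14126663, -0.53126571,  0.23815897]), 'orientation': array([-7.00069775e-04,  9.91576967e-01,  1.29516891e-01,  6.38999415e-05]), 'force': array([ 0.63010618, -0.36616491, -0.3207113 ]), 'torque': array([-0.02190057,  0.01733932,  0.03586553]), 'gripper_force': 0.0, 'finger_gap': 0.9979906333384888}
side {'K': array([[484.53820393,   0.        , 273.81221355],
       [  0.        , 484.53820393, 207.20682871],
       [  0.        ,   0.        ,   1.        ]]), 'k1': -0.04474401582443842, 'R': array([[ 0.87051639, -0.49188434,  0.01584306],
       [-0.34393068, -0.63106951, -0.69531501],
       [ 0.35201264,  0.5998342 , -0.71853047]]), 't': array([-0.
[... 289 characters left out ...]
  [-0.98705336,  0.00732942, -0.16022468],
       [ 0.16023995,  0.00154093, -0.98707689]]), 't': array([0.02737202, 0.53472577, 1.31986046])}
wrist {'K': array([[290.64559204,   0.        , 278.43167308],
       [  0.        , 290.64559204, 211.29867072],
       [  0.        ,   0.        ,   1.        ]]), 'k1': -0.005342988347347062, 'tool_from_camera': array([[-9.55813271e-04, -9.56417819e-01, -2.92000073e-01,
         7.68949233e-02],
       [ 9.99998930e-01, -5.90778337e-04, -1.33829186e-03,
        -2.50394089e-04],
       [ 1.10745886e-03, -2.92001040e-01,  9.56417360e-01,
        -1.46153067e-01],
       [ 0.00000000e+00,  0.00000000e+00,  0.00000000e+00,
         1.00000000e+00]])}
```

View pics/top0.png

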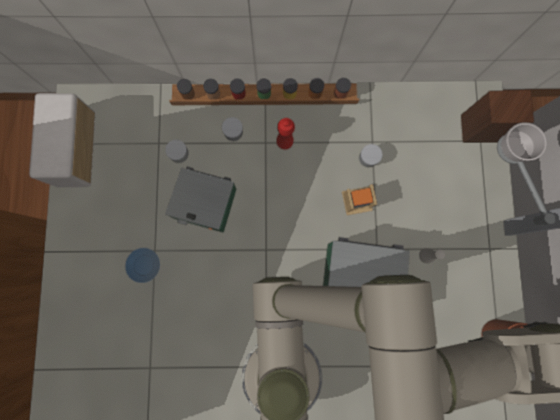

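View pics/side0.png

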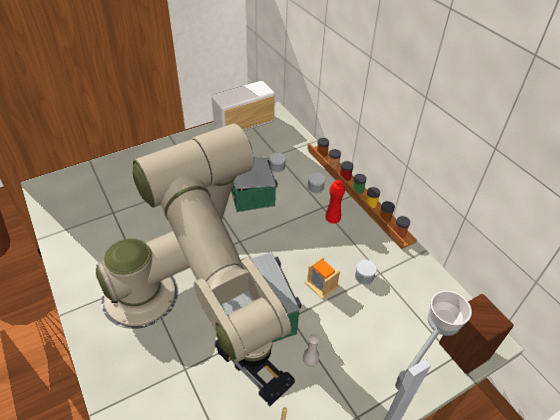

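The top view shows two grinders, one at about (200,200) px and a larger one at about (365,265) px, partly hidden by the arm. The caddy with its orange lid is at (361,198), the mill at (286,130) and the tins at (177,150), (232,128) and (371,155). I'll enlarge the view to measure them.

```bash
cat > h.py <<'E'
import numpy as np,cv2
from rig import bot
from scipy.spatial.transform import Rotation as Ro
def cam(n,s=None):
    c=bot.get_calibration(n)
    if n!="wrist": return c["K"],c["k1"],c["R"],c["t"]
    q=s["orientation"];A=np.eye(4);A[:3,:3]=Ro.from_quat(np.roll(q,-1)).as_matrix();A[:3,3]=s["eef_pos"]
    W=np.linalg.inv(A@c["tool_from_camera"]);return c["K"],c["k1"],W[:3,:3],W[:3,3]
def ray(px,C):
    K,k1,R,t=C
    u=cv2.undistortPoints(np.array([[px]],float),K,np.array([k1,0,0,0.]))[0,0]
    return -R.T@t,R.T@np.array([u[0],u[1],1])
def onz(px,z,C):
    o,d=ray(px,C);return o+d*(z-o[2])/d[2]
def proj(X,C):
    K,k1,R,t=C
    return cv2.projectPoints(np.atleast_2d(np.array(X,float)),cv2.Rodrigues(R)[0],t,K,np.array([k1,0,0,0.]))[0][:,0]
def crop(im,x0,y0,x1,y1,f,name):
    cv2.imwrite("pics/"+name,cv2.resize(im[y0:y1,x0:x1,::-1],None,fx=f,fy=f,interpolation=cv2.INTER_CUBIC))
E
python3 - <<'E'
from h import *
im=cv2.imread("pics/top0.png")[:,:,::-1]
a=cv2.resize(im[155:245,155:245,::-1],None,fx=4.4,fy=4.4,interpolation=2)
b=cv2.resize(im[140:230,330:420,::-1],None,fx=4.4,fy=4.4,interpolation=2)
cv2.imwrite("pics/c1.png",np.hstack([a,b]))
E
```

```text
(no output)
```

View pics/c1.png

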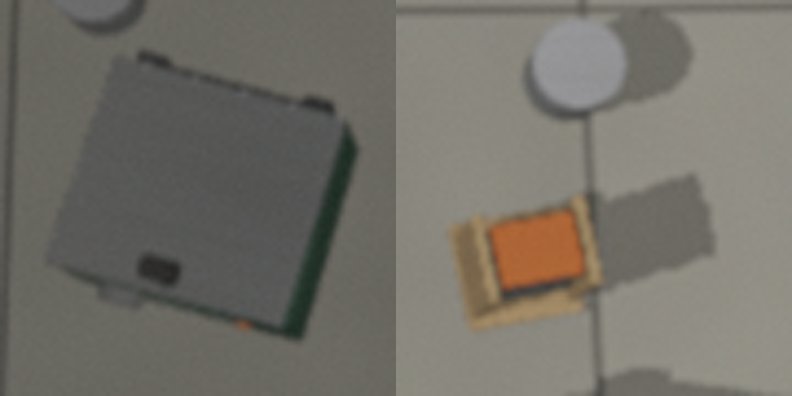

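Left crop: the grinder lid corners are at crop px (113,57), (347,122), (283,328) and (48,265), and the knob is at (160,270). Right crop: the orange canister top has corners at (490,228), (578,210), (586,273) and (499,290).

Run:
```python
from h import *
C=cam("top")
P=lambda x,y,ox,oy:(x/4.4+ox-.4,y/4.4+oy-.4)
L=np.array([onz(P(x,y,155,155),.110,C) for x,y in [(113,57),(347,122),(283,328),(48,265)]])[:,:2]
print(L.round(4));print([round(float(np.linalg.norm(L[i]-L[(i+1)%4])),4) for i in range(4)],L.mean(0))
d=L[0]+L[1]-L[2]-L[3];print("x-axis dir yaw",np.arctan2(d[1],d[0]));d=L[0]+L[3]-L[1]-L[2];print("y axis yaw",np.arctan2(d[1],d[0])-np.pi/2)
print("knob",onz(P(160,270,155,155),.146,C))
M=np.array([onz(P(x-396,y,330,140),.091,C) for x,y in [(490,228),(578,210),(586,273),(499,290)]])[:,:2]
print(M.round(4),M.mean(0));print([round(float(np.linalg.norm(M[i]-M[(i+1)%4])),4) for i in range(4)])
d=M[0]+M[1]-M[2]-M[3];print("can x yaw",np.arctan2(d[1],d[0]));d=M[0]+M[3]-M[1]-M[2];print("y",np.arctan2(d[1],d[0])-np.pi/2)
B=np.array([onz(q,.11,C) for q in [(330,241),(409,247)]]);print("other",B,np.linalg.norm(B[0]-B[1]))
for n,p in dict(mill=(286,147),sp=(142,265),t0=(177,149.5),t1=(232,128),t2=(371.5,154.5),pest=(427,256)).items(): print(n,onz(p,.05,C)[:2].round(3))
```

```text
[[0.6288 0.3026]
 [0.582  0.1414]
 [0.4408 0.1834]
 [0.4848 0.3426]]
[0.1679, 0.1473, 0.1652, 0.1494] [0.53408866 0.2424861 ]
x-axis dir yaw -0.2797683118961147
y axis yaw -0.2759126038197788
knob [0.47616523 0.26004383 0.146     ]
[[ 0.5549 -0.2149]
 [ 0.5671 -0.2761]
 [ 0.5229 -0.2797]
 [ 0.5115 -0.2195]] [ 0.53913671 -0.24756548]
[0.0624, 0.0444, 0.0612, 0.0437]
can x yaw 0.09338472323660854
y 0.19204255261986702
other [[ 0.40345862 -0.1444505   0.11      ]
 [ 0.38457575 -0.37488931  0.11      ]] 0.23121117787386583
mill [ 0.708 -0.02 ]
sp [0.339 0.424]
t0 [0.703 0.328]
t1 [0.773 0.153]
t2 [ 0.681 -0.292]
pest [ 0.36  -0.446]
```

The left grinder's lid measures about 149 x 166 mm, so it is the target. Its yaw is about -0.278 and its knob is near (0.473, 0.260). I'll move above the knob, aligned with the grinder axes, and look with the wrist camera.

```bash
cat >> h.py <<'E'
def need(pos,yaw,s=None,tilt=0):
    "shift mm / turn in tool axes to bring TCP to pos, tool down with x at yaw"
    s=s or bot.read_state();A=Ro.from_quat(np.roll(s["orientation"],-1))
    T=Ro.from_euler("z",yaw)*Ro.from_euler("x",np.pi)*Ro.from_euler("y",tilt)
    print("shift",(A.inv().apply(np.array(pos)-s["eef_pos"])*1000).round(1),"turn",(A.inv()*T).as_rotvec().round(4),"t",round(s["t"],2),"j",s["joint_positions"].round(2))
E
python3 -m crank '[{"dz":-60,"rz":0.135},{"dz":-60,"rz":0.27},{"dz":-60,"rz":0.405},{"dz":-60,"rz":0.538},{"dz":-60,"rz":0.538}]' >/dev/null
python3 -m crank '[{"dx":15,"dy":-47},{"dx":30,"dy":-94},{"dx":45,"dy":-141},{"dx":60,"dy":-188},{"dx":75,"dy":-235}]' >/dev/null
python3 -m crank '[{"dx":15,"dy":-47},{"dx":30,"dy":-94},{"dx":45,"dy":-141},{"dx":60,"dy":-188},{"dx":75,"dy":-235}]' >/dev/null
python3 -m crank '[{"dx":-5,"dy":-47},{"dx":-10,"dy":-94},{"dx":-15,"dy":-141},{"dx":-20,"dy":-160},{"dx":-20,"dy":-160}]'
python3 - <<'E'
from h import *
s=bot.read_state()
need([.473,.260,.24],-.278,s);print(s["eef_pos"])
im=bot.read_camera("wrist");cv2.imwrite("pics/w1.png",cv2.resize(im,(800,600))[:,:,::-1]);np.save("s1.npy",np.r_[s["orientation"],s["eef_pos"]])
C=cam("wrist",s)
for p in ([.473,.260,.138],): print(proj(p,C)*800/560)
E
```

```text
shift [ 523.9 -679.6   -0.9] turn [-1.100e-03  1.000e-04  5.378e-01] t 0.15 j [-1.53  0.38  1.3  -0.    1.46 -0.22]
[ 0.14127026 -0.5313476   0.23830221]
[[-1363.9875997   -992.89913805]]$[0]: bad value
$[0]: bad value
$[0]: bad value
$[0]: bad value
```

View pics/w1.png

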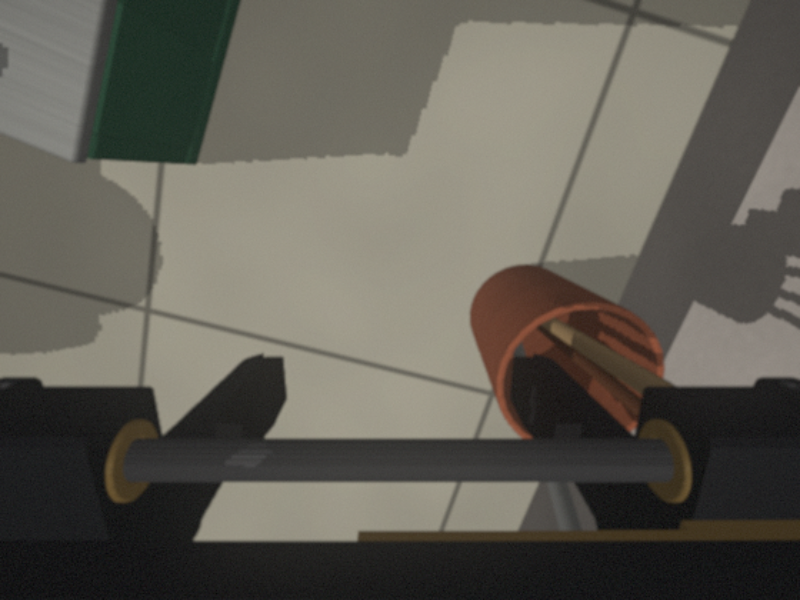

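The first moves were refused because each row needs all seven keys. The picture shows a utensil pot by the right finger, at about (570,340) px, so I'll go up and left before turning.

```bash
python3 -m crank '[{"dx":0,"dy":0,"dz":-40,"rx":0,"ry":0,"rz":0,"fingers":88},{"dx":10,"dy":-40,"dz":-60,"rx":0,"ry":0,"rz":0.13,"fingers":88},{"dx":30,"dy":-80,"dz":-60,"rx":0,"ry":0,"rz":0.27,"fingers":88},{"dx":55,"dy":-115,"dz":-60,"rx":0,"ry":0,"rz":0.405,"fingers":88},{"dx":80,"dy":-150,"dz":-60,"rx":0,"ry":0,"rz":0.538,"fingers":88}]'
python3 - <<'E'
from h import *
need([.42,-.1,.30],-.278);need([.473,.26,.26],-.278)
E
```

```text
t: 0.7
eef_pos: [0.1802, -0.3642, 0.2987]
orientation: [-0.0, 0.99, -0.142, 0.0]
force: [-0.0, -0.4, -0.0]
finger_gap: 0.997
gripper_force: 0.0
shift [ 156.  -320.9   -1.3] turn [-0.     -0.0001 -0.0066] t 0.7 j [-1.4   0.08  1.53  0.    1.53  0.45]
shift [ 105.8 -681.3   38.7] turn [-0.     -0.0001 -0.0066] t 0.7 j [-1.4   0.08  1.53  0.    1.53  0.45]
```

```bash
python3 -m crank '[{"dx":21,"dy":-43,"dz":0,"rx":0,"ry":0,"rz":0,"fingers":88},{"dx":42,"dy":-86,"dz":0,"rx":0,"ry":0,"rz":0,"fingers":88},{"dx":63,"dy":-129,"dz":0,"rx":0,"ry":0,"rz":0,"fingers":88},{"dx":84,"dy":-172,"dz":0,"rx":0,"ry":0,"rz":0,"fingers":88},{"dx":105,"dy":-215,"dz":0,"rx":0,"ry":0,"rz":0,"fingers":88}]' >/dev/null
python3 -m crank '[{"dx":21,"dy":-43,"dz":0,"rx":0,"ry":0,"rz":0,"fingers":88},{"dx":42,"dy":-86,"dz":0,"rx":0,"ry":0,"rz":0,"fingers":88},{"dx":42,"dy":-130,"dz":0,"rx":0,"ry":0,"rz":0,"fingers":88},{"dx":35,"dy":-176,"dz":0,"rx":0,"ry":0,"rz":0,"fingers":88},{"dx":28,"dy":-222,"dz":0,"rx":0,"ry":0,"rz":0,"fingers":88}]'
python3 -m crank '[{"dx":-8,"dy":-45,"dz":5,"rx":0,"ry":0,"rz":0,"fingers":88},{"dx":-16,"dy":-90,"dz":10,"rx":0,"ry":0,"rz":0,"fingers":88},{"dx":-24,"dy":-135,"dz":20,"rx":0,"ry":0,"rz":0,"fingers":88},{"dx":-28,"dy":-180,"dz":30,"rx":0,"ry":0,"rz":0,"fingers":88},{"dx":-28,"dy":-220,"dz":40,"rx":0,"ry":0,"rz":0,"fingers":88}]'
python3 -m crank '[{"dx":0,"dy":0,"dz":0,"rx":0,"ry":0,"rz":0,"fingers":60},{"dx":0,"dy":0,"dz":0,"rx":0,"ry":0,"rz":0,"fingers":60}]' >/dev/null
python3 - <<'E'
from h import *
s=bot.read_state()
need([.473,.260,.26],-.278,s)
im=bot.read_camera("wrist");cv2.imwrite("pics/w2.png",cv2.resize(im,(800,600))[:,:,::-1])
np.save("s1.npy",np.r_[s["orientation"],s["eef_pos"]])
C=cam("wrist",s);print(proj([.473,.260,.138],C)*800/560)
im=bot.read_camera("top");crop(im,330,140,420,230,6.6,"can2.png")
E
```

```text
t: 1.7
eef_pos: [0.428, 0.0196, 0.2986]
orientation: [-0.0, 0.99, -0.139, -0.0]
force: [-0.1, -0.2, 0.1]
finger_gap: 0.999
gripper_force: 0.0
t: 2.2
eef_pos: [0.4611, 0.2393, 0.2584]
orientation: [-0.0, 0.99, -0.138, 0.0]
force: [1.1, -1.2, 0.2]
finger_gap: 0.999
gripper_force: 0.0
shift [  5.1 -25.1  -1.8] turn [0.0008 0.001  0.0013] t 2.4 j [ 0.25  0.31  1.35 -0.    1.49  2.09]
[[361.71075075 287.22684   ]]
```

View pics/w2.png

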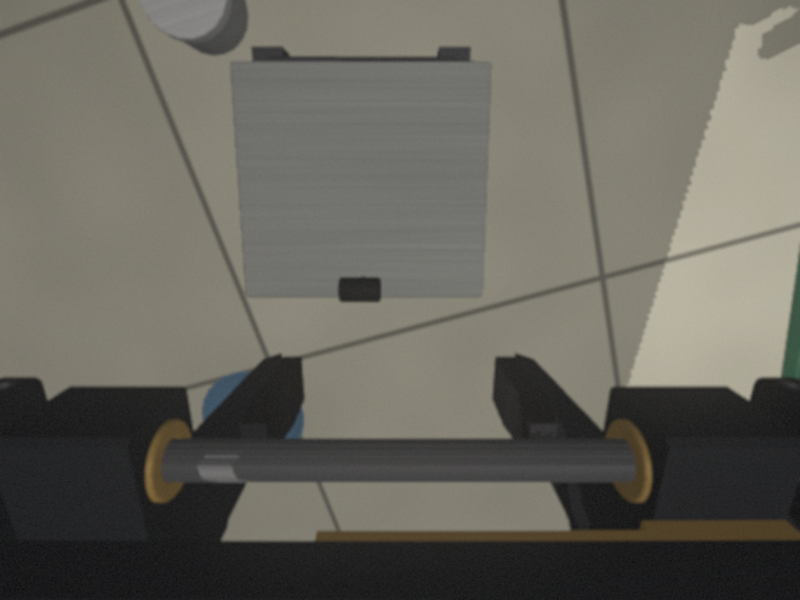

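The knob is at (360,289) px against a predicted (362,287). The lid corners are at (231,62), (491,62), (483,297) and (247,297). I'll refine the grinder pose from these.

Run:
```python
from h import *
v=np.load("s1.npy");C=cam("wrist",dict(orientation=v[:4],eef_pos=v[4:]))
f=.7
k=onz((360*f,289*f),.138,C);print("knob",k)
L=np.array([onz((x*f,y*f),.110,C) for x,y in [(231,62),(491,62),(483,297),(247,297)]])[:,:2]
print(L.round(4),[round(float(np.linalg.norm(L[i]-L[(i+1)%4])),4) for i in range(4)])
yaws=[];
d=L[0]+L[1]-L[2]-L[3];y1=np.arctan2(d[1],d[0]);d=L[0]+L[3]-L[1]-L[2];y2=np.arctan2(d[1],d[0])-np.pi/2;print(y1,y2)
c,s=np.cos(-.277),np.sin(-.277)
print("origin from lid",L.mean(0)+.001*np.array([c,s]),"from knob",k[:2]+.067*np.array([c,s]))
need([*k[:2],.138-.0187],-.277)
```

```text
knob [0.47214683 0.26145864 0.138     ]
[[0.6296 0.3   ]
 [0.5845 0.1422]
 [0.4347 0.1805]
 [0.4826 0.3483]] [0.1641, 0.1546, 0.1745, 0.1547]
-0.2841829693203413 -0.2778573451693658
origin from lid [0.53381609 0.24245384] from knob [0.5365928  0.24313607]
shift [  3.3 -27.3 139.7] turn [ 0.0001 -0.0003 -0.0019] t 2.5 j [ 0.24  0.31  1.35 -0.    1.49  2.09]
```

View pics/can2.png

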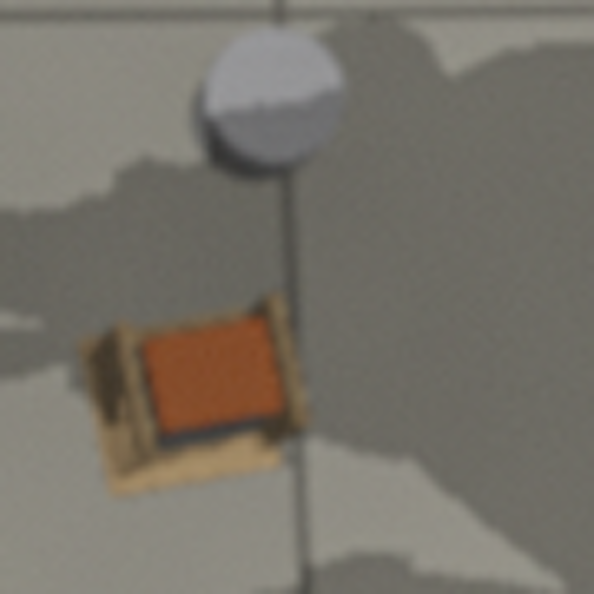

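```bash
python3 -m crank '[{"dx":3,"dy":-27,"dz":0,"rx":0,"ry":0,"rz":0,"fingers":60},{"dx":3,"dy":-27,"dz":40,"rx":0,"ry":0,"rz":0,"fingers":60},{"dx":3,"dy":-27,"dz":80,"rx":0,"ry":0,"rz":0,"fingers":60},{"dx":3,"dy":-27,"dz":115,"rx":0,"ry":0,"rz":0,"fingers":60},{"dx":3,"dy":-27,"dz":138,"rx":0,"ry":0,"rz":0,"fingers":60}]'
python3 -m crank '[{"dx":0,"dy":0,"dz":0,"rx":0,"ry":0,"rz":0,"fingers":10},{"dx":0,"dy":0,"dz":0,"rx":0,"ry":0,"rz":0,"fingers":10},{"dx":0,"dy":0,"dz":0,"rx":0,"ry":0,"rz":0,"fingers":10},{"dx":0,"dy":0,"dz":0,"rx":0,"ry":0,"rz":0,"fingers":10},{"dx":0,"dy":0,"dz":0,"rx":0,"ry":0,"rz":0,"fingers":10}]'
```

```text
t: 3.0
eef_pos: [0.4712, 0.2606, 0.1192]
orientation: [0.0, 0.99, -0.14, -0.001]
force: [-0.5, 0.0, 1.2]
finger_gap: 0.681
gripper_force: 0.7
t: 3.5
eef_pos: [0.4713, 0.2594, 0.1212]
orientation: [0.003, 0.99, -0.138, -0.0]
force: [-2.4, -14.8, 0.6]
finger_gap: 0.284
gripper_force: 30.0
```

```bash
python3 -m crank '[{"dx":7,"dy":2,"dz":-21,"rx":0,"ry":0,"rz":0,"fingers":10},{"dx":17,"dy":2,"dz":-40,"rx":0,"ry":0,"rz":0,"fingers":10},{"dx":30,"dy":2,"dz":-58,"rx":0,"ry":0,"rz":0,"fingers":10},{"dx":45,"dy":2,"dz":-74,"rx":0,"ry":0,"rz":0,"fingers":10},{"dx":63,"dy":2,"dz":-87,"rx":0,"ry":0,"rz":0,"fingers":10}]'
python3 -m crank '[{"dx":19,"dy":0,"dz":-11,"rx":0,"ry":0,"rz":0,"fingers":10},{"dx":40,"dy":0,"dz":-18,"rx":0,"ry":0,"rz":0,"fingers":10},{"dx":61,"dy":0,"dz":-22,"rx":0,"ry":0,"rz":0,"fingers":10},{"dx":83,"dy":0,"dz":-23,"rx":0,"ry":0,"rz":0,"fingers":10},{"dx":105,"dy":0,"dz":-21,"rx":0,"ry":0,"rz":0,"fingers":10}]'
```

```text
t: 4.0
eef_pos: [0.5315, 0.242, 0.2083]
orientation: [0.001, 0.99, -0.139, -0.001]
force: [2.6, -0.7, -12.4]
finger_gap: 0.285
gripper_force: 30.0
t: 4.5
eef_pos: [0.6319, 0.2134, 0.228]
orientation: [0.001, 0.99, -0.139, -0.003]
force: [-6.0, -0.4, -11.8]
finger_gap: 0.288
gripper_force: 30.0
```

```bash
python3 -m crank '[{"dx":21,"dy":0,"dz":5,"rx":0,"ry":0,"rz":0,"fingers":10},{"dx":41,"dy":0,"dz":14,"rx":0,"ry":0,"rz":0,"fingers":10},{"dx":45,"dy":0,"dz":16,"rx":0,"ry":0,"rz":0,"fingers":10},{"dx":45,"dy":0,"dz":16,"rx":0,"ry":0,"rz":0,"fingers":10}]'
python3 - <<'E'
from h import *
s=bot.read_state();print(s["eef_pos"],s["force"],s["finger_gap"]);im=bot.read_camera("side");crop(im,200,100,360,220,5,"side2.png")
E
```

```text
t: 4.9
eef_pos: [0.6729, 0.2018, 0.2133]
orientation: [0.001, 0.99, -0.138, -0.004]
force: [-19.0, -2.0, 4.2]
finger_gap: 0.289
gripper_force: 30.0
[0.67288098 0.20182307 0.2133234 ] [-19.02227085  -1.99747498   4.20365835] 0.2894312886023786
```

View pics/side2.png

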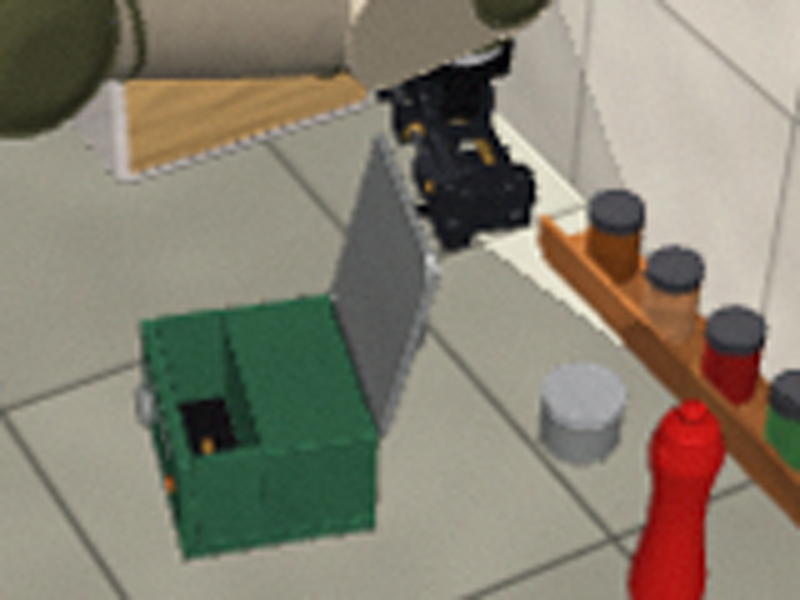

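The lid is fully back: the knob's position matches 1.8 rad and it pushes against the stop. Next I release it, rise and head for the caddy, turning on the way.

```bash
python3 -m crank '[{"dx":-3,"dy":0,"dz":0,"rx":0,"ry":0,"rz":0,"fingers":60},{"dx":-3,"dy":0,"dz":0,"rx":0,"ry":0,"rz":0,"fingers":60},{"dx":-3,"dy":0,"dz":0,"rx":0,"ry":0,"rz":0,"fingers":60},{"dx":-3,"dy":0,"dz":-40,"rx":0,"ry":0,"rz":0,"fingers":60},{"dx":-3,"dy":0,"dz":-90,"rx":0,"ry":0,"rz":0,"fingers":60}]'
python3 -m crank '[{"dx":-13,"dy":45,"dz":0,"rx":0,"ry":0,"rz":-0.14,"fingers":80},{"dx":-26,"dy":90,"dz":0,"rx":0,"ry":0,"rz":-0.28,"fingers":80},{"dx":-39,"dy":135,"dz":0,"rx":0,"ry":0,"rz":-0.42,"fingers":80},{"dx":-52,"dy":180,"dz":0,"rx":0,"ry":0,"rz":-0.56,"fingers":80},{"dx":-65,"dy":225,"dz":0,"rx":0,"ry":0,"rz":-0.7,"fingers":80}]'
python3 - <<'E'
from h import *
need([.53,-.245,.26],1.76)
E
```

```text
t: 5.45
eef_pos: [0.6727, 0.2022, 0.3019]
orientation: [0.001, 0.99, -0.139, -0.002]
force: [0.5, -0.7, 0.7]
finger_gap: 0.677
gripper_force: 0.0
t: 5.95
eef_pos: [0.5477, 0.0025, 0.3031]
orientation: [0.0, 0.977, 0.212, 0.0]
force: [1.3, -0.2, -0.5]
finger_gap: 0.909
gripper_force: 0.0
shift [-118.8  217.8   43.2] turn [ 1.2000e-03 -2.0000e-04 -1.3324e+00] t 5.95 j [-0.21  0.34  1.18 -0.    1.63  0.93]
```

```bash
python3 -m crank '[{"dx":-22,"dy":41,"dz":5,"rx":0,"ry":0,"rz":-0.14,"fingers":80},{"dx":-44,"dy":82,"dz":10,"rx":0,"ry":0,"rz":-0.28,"fingers":80},{"dx":-66,"dy":123,"dz":15,"rx":0,"ry":0,"rz":-0.42,"fingers":80},{"dx":-88,"dy":164,"dz":20,"rx":0,"ry":0,"rz":-0.56,"fingers":80},{"dx":-110,"dy":205,"dz":20,"rx":0,"ry":0,"rz":-0.7,"fingers":80}]' >/dev/null
python3 -m crank '[{"dx":0,"dy":0,"dz":5,"rx":0,"ry":0,"rz":-0.14,"fingers":80},{"dx":0,"dy":0,"dz":10,"rx":0,"ry":0,"rz":-0.28,"fingers":80},{"dx":0,"dy":0,"dz":15,"rx":0,"ry":0,"rz":-0.42,"fingers":80},{"dx":0,"dy":0,"dz":20,"rx":0,"ry":0,"rz":-0.56,"fingers":80},{"dx":0,"dy":0,"dz":20,"rx":0,"ry":0,"rz":-0.64,"fingers":80}]'
python3 -m crank '[{"dx":0,"dy":0,"dz":0,"rx":0,"ry":0,"rz":0,"fingers":80}]'>/dev/null
python3 - <<'E'
from h import *
s=bot.read_state()
need([.539,-.2475,.26],1.76,s)
im=bot.read_camera("wrist");cv2.imwrite("pics/w3.png",cv2.resize(im,(800,600))[:,:,::-1])
np.save("s3.npy",np.r_[s["orientation"],s["eef_pos"]])
E
```

```text
t: 6.95
eef_pos: [0.5324, -0.2281, 0.2624]
orientation: [-0.0, 0.635, 0.773, -0.0]
force: [0.6, 0.4, -0.4]
finger_gap: 0.909
gripper_force: 0.0
shift [-20.2   2.7   2.9] turn [0.0003 0.0003 0.0016] t 7.05 j [-0.61  0.42  1.17 -0.    1.56 -0.8 ]
```

View pics/w3.png

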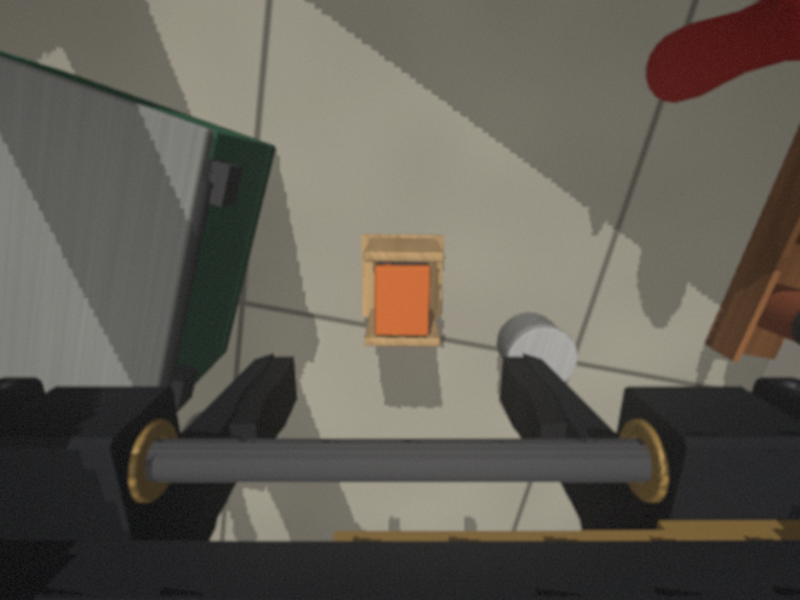

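The orange top's corners are at (376,263), (430,263), (428,336) and (377,335) px, so it is aligned with the tool.

Run:
```python
from h import *
v=np.load("s3.npy");C=cam("wrist",dict(orientation=v[:4],eef_pos=v[4:]))
M=np.array([onz((x*.7,y*.7),.091,C) for x,y in [(376,263),(430,263),(428,336),(377,335)]])[:,:2]
print(M.round(4),M.mean(0),[round(float(np.linalg.norm(M[i]-M[(i+1)%4])),4) for i in range(4)])
d=M[1]+M[2]-M[0]-M[3];print("x yaw",np.arctan2(d[1],d[0]));d=M[0]+M[1]-M[2]-M[3];print("y yaw",np.arctan2(d[1],d[0])-np.pi/2)
need([*M.mean(0),.0523],1.76)
```

```text
[[ 0.5152 -0.2206]
 [ 0.5564 -0.2126]
 [ 0.5677 -0.2725]
 [ 0.5264 -0.2796]] [ 0.54141406 -0.24632402] [0.042, 0.0609, 0.0419, 0.06]
x yaw 0.1794514037029227
y yaw 0.1868483164395771
shift [-19.4   5.2 210.7] turn [ 0.0004  0.0004 -0.0008] t 7.1 j [-0.61  0.42  1.17 -0.    1.56 -0.8 ]
```

```bash
python3 -m crank '[{"dx":-20,"dy":4.5,"dz":40,"rx":0,"ry":0,"rz":0,"fingers":80},{"dx":-20,"dy":4.5,"dz":85,"rx":0,"ry":0,"rz":0,"fingers":80},{"dx":-20,"dy":4.5,"dz":130,"rx":0,"ry":0,"rz":0,"fingers":80},{"dx":-20,"dy":4.5,"dz":160,"rx":0,"ry":0,"rz":0,"fingers":80},{"dx":-20,"dy":4.5,"dz":185,"rx":0,"ry":0,"rz":0,"fingers":80}]'
python3 -m crank '[{"dx":0,"dy":0,"dz":15,"rx":0,"ry":0,"rz":0,"fingers":80},{"dx":0,"dy":0,"dz":31,"rx":0,"ry":0,"rz":0,"fingers":80},{"dx":0,"dy":0,"dz":31,"rx":0,"ry":0,"rz":0,"fingers":30},{"dx":0,"dy":0,"dz":31,"rx":0,"ry":0,"rz":0,"fingers":30},{"dx":0,"dy":0,"dz":31,"rx":0,"ry":0,"rz":0,"fingers":30}]'
python3 -m crank '[{"dx":0,"dy":0,"dz":0,"rx":0,"ry":0,"rz":0,"fingers":30},{"dx":0,"dy":0,"dz":0,"rx":0,"ry":0,"rz":0,"fingers":30},{"dx":0,"dy":0,"dz":0,"rx":0,"ry":0,"rz":0,"fingers":30}]'
```

```text
t: 7.6
eef_pos: [0.5404, -0.2466, 0.076]
orientation: [-0.001, 0.638, 0.77, -0.0]
force: [0.5, -1.0, 0.2]
finger_gap: 0.91
gripper_force: 0.0
t: 8.1
eef_pos: [0.5411, -0.247, 0.0478]
orientation: [0.001, 0.637, 0.771, 0.0]
force: [0.3, -0.4, 1.4]
finger_gap: 0.661
gripper_force: 0.0
t: 8.4
eef_pos: [0.5408, -0.2469, 0.0475]
orientation: [0.001, 0.637, 0.771, -0.0]
force: [-1.4, 0.2, 5.3]
finger_gap: 0.497
gripper_force: 30.0
```

```bash
python3 -m crank '[{"dx":0,"dy":0,"dz":-15,"rx":0,"ry":0,"rz":0,"fingers":30},{"dx":0,"dy":0,"dz":-40,"rx":0,"ry":0,"rz":0,"fingers":30},{"dx":0,"dy":0,"dz":-70,"rx":0,"ry":0,"rz":0,"fingers":30},{"dx":0,"dy":0,"dz":-100,"rx":0,"ry":0,"rz":0,"fingers":30},{"dx":0,"dy":0,"dz":-120,"rx":0,"ry":0,"rz":0,"fingers":30}]'
python3 -m crank '[{"dx":30,"dy":-2,"dz":0,"rx":0,"ry":0,"rz":0.09,"fingers":30},{"dx":70,"dy":-5,"dz":0,"rx":0,"ry":0,"rz":0.18,"fingers":30},{"dx":110,"dy":-8,"dz":0,"rx":0,"ry":0,"rz":0.27,"fingers":30},{"dx":150,"dy":-11,"dz":0,"rx":0,"ry":0,"rz":0.36,"fingers":30},{"dx":190,"dy":-14,"dz":0,"rx":0,"ry":0,"rz":0.464,"fingers":30}]'
python3 -m crank '[{"dx":35,"dy":0,"dz":0,"rx":0,"ry":0,"rz":0,"fingers":30},{"dx":35,"dy":0,"dz":0,"rx":0,"ry":0,"rz":0,"fingers":30}]'
python3 - <<'E'
from h import *
need([.48,-.02,.0413],1.293)
E
```

```text
t: 8.9
eef_pos: [0.5408, -0.2468, 0.1686]
orientation: [0.001, 0.637, 0.771, 0.0]
force: [-0.1, 0.5, -2.9]
finger_gap: 0.5
gripper_force: 30.0
t: 9.4
eef_pos: [0.4901, -0.0613, 0.1665]
orientation: [-0.0, 0.798, 0.602, -0.0]
force: [-0.2, 0.5, -1.9]
finger_gap: 0.496
gripper_force: 30.0
t: 9.6
eef_pos: [0.5002, -0.0257, 0.1668]
orientation: [-0.0, 0.796, 0.606, 0.0]
force: [-0.6, -1.2, -1.0]
finger_gap: 0.491
gripper_force: 30.0
shift [  0.  -21.  125.5] turn [-0.0003 -0.0009  0.0078] t 9.6 j [-0.29  0.36  1.55  0.    1.23 -0.02]
```

```bash
python3 -m crank '[{"dx":0,"dy":0,"dz":35,"rx":0,"ry":0,"rz":0.008,"fingers":30},{"dx":0,"dy":0,"dz":70,"rx":0,"ry":0,"rz":0.008,"fingers":30},{"dx":0,"dy":0,"dz":100,"rx":0,"ry":0,"rz":0.008,"fingers":30},{"dx":0,"dy":0,"dz":115,"rx":0,"ry":0,"rz":0.008,"fingers":30},{"dx":0,"dy":0,"dz":122,"rx":0,"ry":0,"rz":0.008,"fingers":30}]'
python3 -m crank '[{"dx":0,"dy":0,"dz":1,"rx":0,"ry":0,"rz":0,"fingers":30},{"dx":0,"dy":0,"dz":2,"rx":0,"ry":0,"rz":0,"fingers":30},{"dx":0,"dy":0,"dz":3,"rx":0,"ry":0,"rz":0,"fingers":30}]'
```

```text
t: 10.1
eef_pos: [0.4997, -0.0294, 0.0432]
orientation: [-0.001, 0.799, 0.601, -0.001]
force: [0.1, 0.2, -1.8]
finger_gap: 0.495
gripper_force: 30.0
t: 10.4
eef_pos: [0.5009, -0.0293, 0.0426]
orientation: [0.001, 0.799, 0.601, 0.001]
force: [-0.2, 0.1, -2.4]
finger_gap: 0.496
gripper_force: 30.0
```

```bash
python3 -m crank '[{"dx":0,"dy":0,"dz":0,"rx":0,"ry":0,"rz":0,"fingers":30},{"dx":0,"dy":0,"dz":1,"rx":0,"ry":0,"rz":0,"fingers":30},{"dx":0,"dy":0,"dz":1,"rx":0,"ry":0,"rz":0,"fingers":30}]'
python3 -m crank '[{"dx":0,"dy":0,"dz":1,"rx":0,"ry":0,"rz":0,"fingers":30},{"dx":0,"dy":0,"dz":1,"rx":0,"ry":0,"rz":0,"fingers":30}]'
```

```text
t: 10.7
eef_pos: [0.5007, -0.0291, 0.0415]
orientation: [0.001, 0.799, 0.601, 0.0]
force: [-1.0, -0.1, 5.5]
finger_gap: 0.498
gripper_force: 30.0
t: 10.9
eef_pos: [0.5007, -0.0291, 0.0414]
orientation: [0.001, 0.799, 0.601, 0.001]
force: [-4.8, 1.4, 16.8]
finger_gap: 0.499
gripper_force: 30.0
```

The canister is standing on the tiles. I release it, rise and turn 90°.

```bash
python3 -m crank '[{"dx":0,"dy":0,"dz":-1.5,"rx":0,"ry":0,"rz":0,"fingers":86},{"dx":0,"dy":0,"dz":-1.5,"rx":0,"ry":0,"rz":0,"fingers":86},{"dx":0,"dy":0,"dz":-1.5,"rx":0,"ry":0,"rz":0,"fingers":86},{"dx":0,"dy":0,"dz":-1.5,"rx":0,"ry":0,"rz":0,"fingers":86},{"dx":0,"dy":0,"dz":-1.5,"rx":0,"ry":0,"rz":0,"fingers":86}]'
python3 -m crank '[{"dx":0,"dy":0,"dz":-30,"rx":0,"ry":0,"rz":0,"fingers":86},{"dx":0,"dy":0,"dz":-70,"rx":0,"ry":0,"rz":0,"fingers":86},{"dx":0,"dy":0,"dz":-95,"rx":0,"ry":0,"rz":-0.14,"fingers":86},{"dx":0,"dy":0,"dz":-95,"rx":0,"ry":0,"rz":-0.28,"fingers":86},{"dx":0,"dy":0,"dz":-95,"rx":0,"ry":0,"rz":-0.42,"fingers":86}]'
python3 -m crank '[{"dx":0,"dy":0,"dz":0,"rx":0,"ry":0,"rz":-0.14,"fingers":86},{"dx":0,"dy":0,"dz":0,"rx":0,"ry":0,"rz":-0.28,"fingers":86},{"dx":0,"dy":0,"dz":0,"rx":0,"ry":0,"rz":-0.42,"fingers":86},{"dx":0,"dy":0,"dz":0,"rx":0,"ry":0,"rz":-0.56,"fingers":86},{"dx":0,"dy":0,"dz":0,"rx":0,"ry":0,"rz":-0.7,"fingers":86}]' >/dev/null
python3 -m crank '[{"dx":0,"dy":0,"dz":0,"rx":0,"ry":0,"rz":-0.14,"fingers":86},{"dx":0,"dy":0,"dz":0,"rx":0,"ry":0,"rz":-0.28,"fingers":86},{"dx":0,"dy":0,"dz":0,"rx":0,"ry":0,"rz":-0.42,"fingers":86},{"dx":0,"dy":0,"dz":0,"rx":0,"ry":0,"rz":-0.451,"fingers":86},{"dx":0,"dy":0,"dz":0,"rx":0,"ry":0,"rz":-0.451,"fingers":86}]'
python3 - <<'E'
from h import *
need([.5007,-.0291,.0415],2.861)
s=bot.read_state();im=bot.read_camera("wrist")
C=cam("wrist",s)
hsv=cv2.cvtColor(im,cv2.COLOR_RGB2HSV);m=cv2.inRange(hsv,(3,150,80),(18,255,255))
n,l,st,ce=cv2.connectedComponentsWithStats(m);i=1+np.argmax(st[1:,4]);print(st[i])
c=cv2.findContours((l==i).astype(np.uint8),0,1)[0][0];b=np.array(cv2.boxPoints(cv2.minAreaRect(c)))
B=np.array([onz(p,.085,C) for p in b])[:,:2];print(B.round(4),B.mean(0))
for i in range(4): d=B[(i+1)%4]-B[i];print(np.linalg.norm(d).round(4),np.arctan2(d[1],d[0]).round(3))
E
```

```text
t: 11.4
eef_pos: [0.5004, -0.0291, 0.0411]
orientation: [-0.0, 0.799, 0.601, -0.0]
force: [0.0, 1.1, 0.3]
finger_gap: 0.927
gripper_force: 0.0
t: 11.9
eef_pos: [0.5006, -0.0291, 0.137]
orientation: [0.001, 0.654, 0.756, 0.0]
force: [0.0, -0.6, 0.5]
finger_gap: 0.977
gripper_force: 0.0
t: 12.9
eef_pos: [0.5003, -0.0291, 0.1361]
orientation: [-0.0, 0.14, 0.99, 0.0]
force: [0.4, 0.0, 0.1]
finger_gap: 0.976
gripper_force: 0.0
shift [-0.4  0.1 94.6] turn [ 0.0001 -0.0003 -0.0008] t 12.9 j [-0.29  0.4   1.59  0.    1.15 -1.58]
[ 237  200   81   59 4499]
[[ 0.4709 -0.0496]
 [ 0.4865  0.0042]
 [ 0.5299 -0.0066]
 [ 0.5133 -0.0639]] [ 0.50014744 -0.02896019]
0.0561 1.288
0.0447 -0.244
0.0597 -1.853
0.0447 2.818
```

The canister is standing and centred under the tool. I descend and grip its other two sides.

```bash
python3 -m crank '[{"dx":0,"dy":0,"dz":30,"rx":0,"ry":0,"rz":0,"fingers":86},{"dx":0,"dy":0,"dz":55,"rx":0,"ry":0,"rz":0,"fingers":86},{"dx":0,"dy":0,"dz":75,"rx":0,"ry":0,"rz":0,"fingers":86},{"dx":0,"dy":0,"dz":89,"rx":0,"ry":0,"rz":0,"fingers":86},{"dx":0,"dy":0,"dz":94.5,"rx":0,"ry":0,"rz":0,"fingers":86}]'
python3 -m crank '[{"dx":0,"dy":0,"dz":0,"rx":0,"ry":0,"rz":0,"fingers":86},{"dx":0,"dy":0,"dz":0,"rx":0,"ry":0,"rz":0,"fingers":45},{"dx":0,"dy":0,"dz":0,"rx":0,"ry":0,"rz":0,"fingers":45},{"dx":0,"dy":0,"dz":0,"rx":0,"ry":0,"rz":0,"fingers":45},{"dx":0,"dy":0,"dz":0,"rx":0,"ry":0,"rz":0,"fingers":45}]'
python3 -m crank '[{"dx":0,"dy":0,"dz":0,"rx":0,"ry":0,"rz":0,"fingers":45},{"dx":0,"dy":0,"dz":0,"rx":0,"ry":0,"rz":0,"fingers":45}]'
```

```text
t: 13.45
eef_pos: [0.4999, -0.029, 0.0405]
orientation: [-0.001, 0.141, 0.99, 0.0]
force: [0.2, 0.4, 0.7]
finger_gap: 0.977
gripper_force: 0.0
t: 13.95
eef_pos: [0.5006, -0.0292, 0.0422]
orientation: [0.0, 0.14, 0.99, -0.0]
force: [-1.1, -0.1, 3.4]
finger_gap: 0.654
gripper_force: 30.0
t: 14.15
eef_pos: [0.5006, -0.0292, 0.0422]
orientation: [0.0, 0.14, 0.99, -0.0]
force: [-0.5, 0.2, 5.2]
finger_gap: 0.653
gripper_force: 30.0
```

```bash
python3 -m crank '[{"dx":0,"dy":0,"dz":-20,"rx":0,"ry":0,"rz":0,"fingers":45},{"dx":0,"dy":0,"dz":-60,"rx":0,"ry":0,"rz":0,"fingers":45},{"dx":0,"dy":0,"dz":-105,"rx":0,"ry":0,"rz":0,"fingers":45},{"dx":0,"dy":0,"dz":-150,"rx":0,"ry":0,"rz":0,"fingers":45},{"dx":0,"dy":0,"dz":-195,"rx":0,"ry":0,"rz":0,"fingers":45}]'
python3 -m crank '[{"dx":0,"dy":0,"dz":-40,"rx":0,"ry":0,"rz":0,"fingers":45},{"dx":0,"dy":20,"dz":-70,"rx":0,"ry":0,"rz":0,"fingers":45},{"dx":1,"dy":60,"dz":-70,"rx":0,"ry":0,"rz":0,"fingers":45},{"dx":2,"dy":105,"dz":-70,"rx":0,"ry":0,"rz":0,"fingers":45},{"dx":2,"dy":150,"dz":-70,"rx":0,"ry":0,"rz":0,"fingers":45}]' >/dev/null
python3 -m crank '[{"dx":0,"dy":45,"dz":0,"rx":0,"ry":0,"rz":0,"fingers":45},{"dx":0,"dy":85,"dz":0,"rx":0,"ry":0,"rz":0,"fingers":45},{"dx":0,"dy":115,"dz":0,"rx":0,"ry":0,"rz":0,"fingers":45},{"dx":0,"dy":120,"dz":0,"rx":0,"ry":0,"rz":0,"fingers":45},{"dx":0,"dy":120,"dz":0,"rx":0,"ry":0,"rz":0,"fingers":45}]'
python3 -m crank '[{"dx":0,"dy":0,"dz":0,"rx":0,"ry":0,"rz":0,"fingers":45},{"dx":0,"dy":0,"dz":0,"rx":0,"ry":0,"rz":0,"fingers":45}]'>/dev/null
python3 - <<'E'
from h import *
s=bot.read_state();im=bot.read_camera("wrist")
np.save("s4.npy",np.r_[s["orientation"],s["eef_pos"]]);np.save("w4.npy",im)
C=cam("wrist",s);c,q=np.cos(-.279),np.sin(-.279)
def G(x,y,z): return [.5355+c*x-q*y,.2428+q*x+c*y,z]
p=proj([G(-.037,.016,.026),G(-.037,-.016,.026),G(-.037,0,.015)],C);print(p,s["eef_pos"])
x0,y0=np.clip((p[2]-[80,60]).astype(int),0,[400,300]);print(x0,y0)
crop(im,x0,y0,x0+160,y0+120,5,"w4.png")
E
```

```text
t: 14.65
eef_pos: [0.4998, -0.0289, 0.2382]
orientation: [-0.001, 0.14, 0.99, 0.0]
force: [1.2, -0.2, -2.2]
finger_gap: 0.656
gripper_force: 30.0
t: 15.65
eef_pos: [0.5733, 0.2312, 0.3058]
orientation: [-0.001, 0.14, 0.99, -0.0]
force: [0.1, -0.5, -2.3]
finger_gap: 0.656
gripper_force: 30.0
[[290.30602057 120.8875749 ]
 [267.51327865 121.00305841]
 [278.89336596 120.99865201]] [0.57337933 0.22963251 0.30694636]
198 60
```

View pics/w4.png

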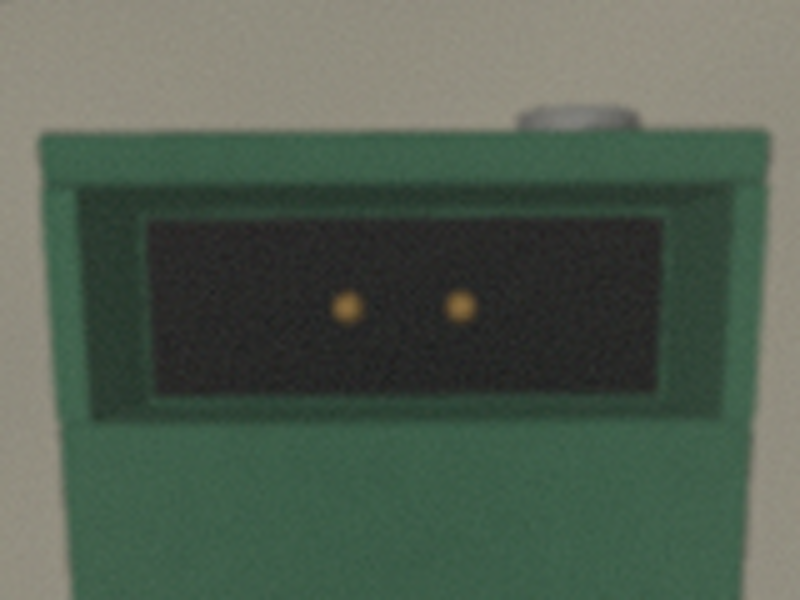

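The pegs are at crop (347,307) and (461,307), within half a pixel of the prediction.

Run:
```python
from h import *
need([.4998,.2525,.18],2.862)
```

```text
shift [ 77.1   1.3 127. ] turn [-0.      0.0002 -0.0033] t 15.9 j [ 0.19  0.47  0.95 -0.    1.72 -1.1 ]
```

```bash
python3 -m crank '[{"dx":30,"dy":0,"dz":15,"rx":0,"ry":0,"rz":-0.003,"fingers":45},{"dx":60,"dy":1,"dz":40,"rx":0,"ry":0,"rz":-0.003,"fingers":45},{"dx":77,"dy":1.3,"dz":80,"rx":0,"ry":0,"rz":-0.003,"fingers":45},{"dx":77,"dy":1.3,"dz":115,"rx":0,"ry":0,"rz":-0.003,"fingers":45},{"dx":77,"dy":1.3,"dz":127,"rx":0,"ry":0,"rz":-0.003,"fingers":45}]' >/dev/null
python3 -m crank '[{"dx":0,"dy":0,"dz":0,"rx":0,"ry":0,"rz":0,"fingers":45},{"dx":0,"dy":0,"dz":0,"rx":0,"ry":0,"rz":0,"fingers":45},{"dx":0,"dy":0,"dz":0,"rx":0,"ry":0,"rz":0,"fingers":45}]'
python3 - <<'E'
from h import *
need([.4998,.2525,.072],2.862)
E
```

```text
t: 16.7
eef_pos: [0.5009, 0.2534, 0.1815]
orientation: [0.002, 0.139, 0.99, 0.001]
force: [0.5, -0.1, -2.3]
finger_gap: 0.657
gripper_force: 30.0
shift [  1.1  -1.4 109.5] turn [0.0017 0.0028 0.0006] t 16.7 j [ 0.26  0.45  1.36 -0.    1.33 -1.03]
```

```bash
python3 -m crank '[{"dx":0.8,"dy":-1,"dz":20,"rx":0,"ry":0,"rz":0,"fingers":45},{"dx":0.8,"dy":-1,"dz":45,"rx":0,"ry":0,"rz":0,"fingers":45},{"dx":0.8,"dy":-1,"dz":70,"rx":0,"ry":0,"rz":0,"fingers":45},{"dx":0.8,"dy":-1,"dz":90,"rx":0,"ry":0,"rz":0,"fingers":45},{"dx":0.8,"dy":-1,"dz":104,"rx":0,"ry":0,"rz":0,"fingers":45}]'
python3 -m crank '[{"dx":0,"dy":0,"dz":0,"rx":0,"ry":0,"rz":0,"fingers":45},{"dx":0,"dy":0,"dz":0,"rx":0,"ry":0,"rz":0,"fingers":45}]'
python3 -m crank '[{"dx":0,"dy":0,"dz":0,"rx":0,"ry":0,"rz":0,"fingers":45}]'
python3 - <<'E'
from h import *
need([.4998,.2525,.0572],2.862)
E
```

```text
t: 17.2
eef_pos: [0.4994, 0.2527, 0.0756]
orientation: [0.0, 0.139, 0.99, 0.0]
force: [-0.1, -0.4, -1.2]
finger_gap: 0.658
gripper_force: 30.0
t: 17.4
eef_pos: [0.4996, 0.2529, 0.0769]
orientation: [0.001, 0.139, 0.99, 0.0]
force: [0.2, 0.2, -1.9]
finger_gap: 0.654
gripper_force: 30.0
t: 17.5
eef_pos: [0.4996, 0.2529, 0.0771]
orientation: [0.001, 0.139, 0.99, 0.001]
force: [0.3, -0.9, -2.5]
finger_gap: 0.655
gripper_force: 30.0
shift [-0.3 -0.4 19.9] turn [0.0013 0.0022 0.0012] t 17.5 j [ 0.26  0.56  1.5   0.    1.07 -1.04]
```

Good alignment. I lower gently.

```bash
python3 -m crank '[{"dx":0,"dy":0,"dz":3,"rx":0,"ry":0,"rz":0,"fingers":45},{"dx":0,"dy":0,"dz":6,"rx":0,"ry":0,"rz":0,"fingers":45},{"dx":0,"dy":0,"dz":9,"rx":0,"ry":0,"rz":0,"fingers":45},{"dx":0,"dy":0,"dz":11,"rx":0,"ry":0,"rz":0,"fingers":45},{"dx":0,"dy":0,"dz":13,"rx":0,"ry":0,"rz":0,"fingers":45}]'
```

```text
t: 18.0
eef_pos: [0.4988, 0.2527, 0.0625]
orientation: [-0.0, 0.139, 0.99, -0.0]
force: [0.1, 0.2, -2.3]
finger_gap: 0.657
gripper_force: 30.0
```

```bash
python3 -m crank '[{"dx":0,"dy":0,"dz":1,"rx":0,"ry":0,"rz":0,"fingers":45},{"dx":0,"dy":0,"dz":2,"rx":0,"ry":0,"rz":0,"fingers":45},{"dx":0,"dy":0,"dz":3,"rx":0,"ry":0,"rz":0,"fingers":45},{"dx":0,"dy":0,"dz":4,"rx":0,"ry":0,"rz":0,"fingers":45},{"dx":0,"dy":0,"dz":5,"rx":0,"ry":0,"rz":0,"fingers":45}]'
python3 -m crank '[{"dx":0,"dy":0,"dz":0,"rx":0,"ry":0,"rz":0,"fingers":45}]'
```

```text
t: 18.5
eef_pos: [0.4988, 0.2527, 0.0577]
orientation: [0.0, 0.139, 0.99, 0.0]
force: [0.8, 0.3, -1.7]
finger_gap: 0.652
gripper_force: 30.0
t: 18.6
eef_pos: [0.4987, 0.2527, 0.0576]
orientation: [-0.0, 0.139, 0.99, -0.0]
force: [-0.0, 0.4, -3.1]
finger_gap: 0.658
gripper_force: 30.0
```

```bash
python3 -m crank '[{"dx":0,"dy":0,"dz":0.5,"rx":0,"ry":0,"rz":0,"fingers":45},{"dx":0,"dy":0,"dz":1,"rx":0,"ry":0,"rz":0,"fingers":45},{"dx":0,"dy":0,"dz":1,"rx":0,"ry":0,"rz":0,"fingers":45}]'
```

```text
t: 18.9
eef_pos: [0.4989, 0.2528, 0.0572]
orientation: [0.0, 0.139, 0.99, 0.0]
force: [-1.6, -0.2, 3.9]
finger_gap: 0.657
gripper_force: 30.0
```

```bash
python3 -m crank '[{"dx":0,"dy":0,"dz":0.5,"rx":0,"ry":0,"rz":0,"fingers":45},{"dx":0,"dy":0,"dz":0.5,"rx":0,"ry":0,"rz":0,"fingers":45}]'
```

```text
t: 19.1
eef_pos: [0.4989, 0.2527, 0.0572]
orientation: [0.0, 0.139, 0.99, 0.0]
force: [-3.4, -2.1, 9.5]
finger_gap: 0.656
gripper_force: 30.0
```

It is fully home: the TCP is at 0.0572 as calculated, with firm contact. I release it and withdraw.

```bash
python3 -m crank '[{"dx":0,"dy":0,"dz":-1,"rx":0,"ry":0,"rz":0,"fingers":74},{"dx":0,"dy":0,"dz":-1,"rx":0,"ry":0,"rz":0,"fingers":74},{"dx":0,"dy":0,"dz":-1,"rx":0,"ry":0,"rz":0,"fingers":74},{"dx":0,"dy":0,"dz":-1,"rx":0,"ry":0,"rz":0,"fingers":74},{"dx":0,"dy":0,"dz":-15,"rx":0,"ry":0,"rz":0,"fingers":74}]'
python3 -m crank '[{"dx":0,"dy":0,"dz":-25,"rx":0,"ry":0,"rz":0,"fingers":74},{"dx":0,"dy":0,"dz":-60,"rx":0,"ry":0,"rz":0,"fingers":74},{"dx":0,"dy":0,"dz":-105,"rx":0,"ry":0,"rz":0,"fingers":74},{"dx":0,"dy":0,"dz":-150,"rx":0,"ry":0,"rz":0,"fingers":74},{"dx":10,"dy":-30,"dz":-180,"rx":0,"ry":0,"rz":0,"fingers":74}]' >/dev/null
python3 -m crank '[{"dx":10,"dy":-45,"dz":0,"rx":0,"ry":0,"rz":0,"fingers":74},{"dx":20,"dy":-90,"dz":0,"rx":0,"ry":0,"rz":0,"fingers":74},{"dx":30,"dy":-135,"dz":0,"rx":0,"ry":0,"rz":0,"fingers":74},{"dx":40,"dy":-180,"dz":0,"rx":0,"ry":0,"rz":0,"fingers":74},{"dx":40,"dy":-200,"dz":0,"rx":0,"ry":0,"rz":0,"fingers":74}]'
python3 -m crank '[{"dx":0,"dy":-40,"dz":0,"rx":0,"ry":0,"rz":0,"fingers":74},{"dx":0,"dy":-80,"dz":0,"rx":0,"ry":0,"rz":0,"fingers":74},{"dx":0,"dy":-80,"dz":0,"rx":0,"ry":0,"rz":0,"fingers":74}]'
python3 - <<'E'
from h import *
a=bot.read_camera("top");b=bot.read_camera("side")
f=lambda im:cv2.resize(im[:,:,::-1],None,fx=3,fy=3,interpolation=2)
cv2.imwrite("pics/end.png",np.hstack([f(a[80:280,130:262]),f(b[100:300,215:349])]))
E
```

```text
t: 19.6
eef_pos: [0.498, 0.2525, 0.07]
orientation: [-0.002, 0.139, 0.99, -0.001]
force: [0.4, 0.6, -0.2]
finger_gap: 0.839
gripper_force: 0.0
t: 20.6
eef_pos: [0.3856, 0.0436, 0.2514]
orientation: [-0.0, 0.14, 0.99, -0.0]
force: [-0.1, 0.4, -0.5]
finger_gap: 0.839
gripper_force: 0.0
t: 20.9
eef_pos: [0.3648, -0.0348, 0.2513]
orientation: [0.0, 0.142, 0.99, -0.0]
force: [-0.4, 0.4, -0.5]
finger_gap: 0.836
gripper_force: 0.0
```

View pics/end.png

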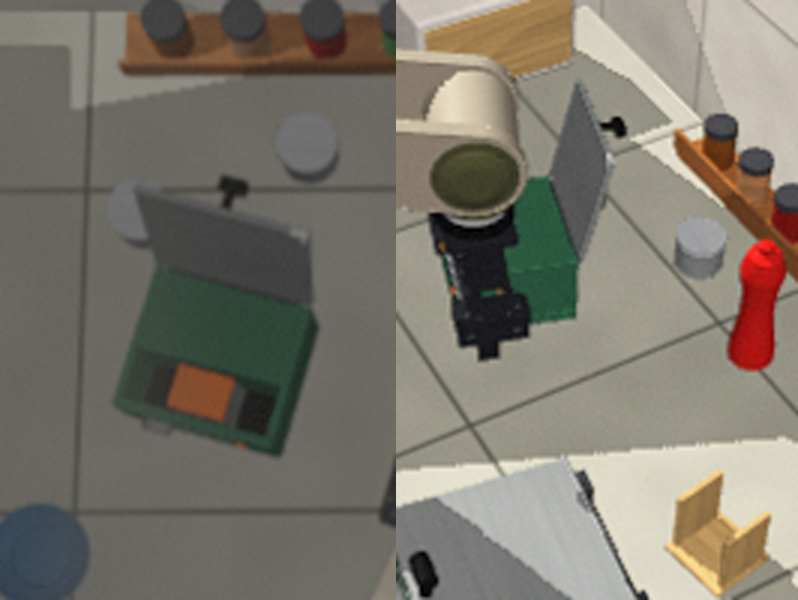

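The picture shows the lid leaning back with its knob at about (233,190), the canister in the well at (200,392), and the caddy empty. I'll check the lid angle numerically before handing in.

Run:
```python
from h import *
C=cam("top");h=np.array([.6077,.2223]);b=np.array([.961,-.275])
for th in (1.7,1.75,1.8):
    f=.142*np.cos(th)-.036*np.sin(th);u=.142*np.sin(th)+.036*np.cos(th)
    print(th,(proj([*(h-f*b),.102+u],C)[0]-[130,80])*3)
```

```text
1.7 [225.89070634 196.04582041]
1.75 [228.5172088  190.11365042]
1.8 [231.1339536  184.47951716]
```

Run:
```python
from h import *
im=bot.read_camera("top");g=im[134:156,196:222].mean(2);m=(g<55).astype(np.uint8);print(g.min())
for r in m: print("".join(".#"[v] for v in r))
C=cam("top");h=np.array([.6077,.2223]);b=np.array([.961,-.275]);y=np.array([.275,.961])
for th in (1.7,1.75,1.8):
    f=.142*np.cos(th)-.036*np.sin(th);u=.142*np.sin(th)+.036*np.cos(th)
    print(th,[(proj([*(h-f*b+k*y),.102+u],C)[0]-[196,134]).round(1) for k in (-.013,0,.013)])
```

```text
28.0
..........................
..........................
..........................
..........................
..........................
........###...............
........#######...........
.......#########..........
.......##########.........
........#########.........
.........#######..........
.........###..............
.........###..............
........###...............
........###...............
..........................
..........................
..........................
..........................
..........................
..........................
..........................
1.7 [array([13.8, 12.6]), array([ 9.3, 11.3]), array([ 4.8, 10.1])]
1.75 [array([14.7, 10.6]), array([10.2,  9.4]), array([5.7, 8.1])]
1.8 [array([15.5,  8.7]), array([11. ,  7.5]), array([6.5, 6.3])]
```

The knob blob is centred at about (11.5, 7.7), against (11.0, 7.5) predicted for 1.8 rad, so the lid is on its stop.

```bash
python3 -c "
from rig import bot
print(bot.hand_in())"
```

```text
the job is handed in; nothing more can be done
None
```

The job is handed in: the grinder's lid rests back on its stop, and the canister was stood on the tiles, regripped by its other sides and set fully home on the pegs, in about 21 s of robot time.

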